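# Load the roller drive onto the tall fixture post

## Task

Load the assembly fixture that has the tall post: stack the four loose roller parts on its post, threaded over it and lying flat on one another, one at a time in this order from the bottom up: flanged hub (wide flange down), toothed gear, plain round ring, hexagonal nut. Leave the glue bottle, the wrench and the blue bin undisturbed where they are.

Things in the scene. Friction and masses are not known exactly. Their poses are not given: they have to be found in the camera images.
- hub_mid (a point): Flanged hub, bare aluminium, 20 mm high: a round flange 66 mm across and 6 mm thick at the bottom, with a round collar 44 mm across standing 14 mm above it. This point is on its axis, half-way up (10 mm above its underside). A 28 mm round hole runs right through it along its z axis. Starts standing flat on the table, z up, at any yaw.
- gear_mid (a point): Spur gear, dark steel, 20 teeth, 54 mm across the teeth, 16 mm thick. This point is at its centre, 8 mm above its underside. A 28 mm round hole runs right through it along its z axis. Starts standing flat on the table, z up, at any yaw.
- spacer_mid (a point): Plain smooth spacer ring of white plastic, 44 mm across, 16 mm high. This point is at its centre, 8 mm above its underside. A 28 mm round hole runs right through it along its z axis. Starts standing flat on the table, z up, at any yaw.
- nut_mid (a point): Large hexagonal nut, bright steel, 40 mm across flats, 46 mm across corners, 16 mm high. This point is at its centre, 8 mm above its underside. Two of its six flats face its own +y and -y; the others follow at 60 degrees. A hexagonal 28 mm (across flats) hole runs right through it along its z axis. Starts standing flat on the table, z up, at any yaw.
- seat_tall (a point): Target fixture, fixed to the table: black square base 110 x 110 mm, 12 mm thick, with a steel post upright in its middle, 16 mm in diameter and 62 mm tall above the base, its top 8 mm tapering to 8 mm across. This point is on the post's axis at the top face of the base; z up. The four parts stacked reach 68 mm above this point.
- seat_short (a point): The other fixture, not used now, fixed to the table: black round base 110 mm across, 12 mm thick, with an upright steel post 16 mm in diameter and only 25 mm tall in its middle. This point is on the post's axis at the top face of the base; z up.
- glue_mid (a point): Bystander: standing white glue bottle with a red cap, 38 mm across, 110 mm tall; this point is half-way up its axis.
- wrench_mid (a point): Bystander: steel wrench about 180 mm long lying flat on the table; this point is near its middle; its x axis runs along the wrench from handle to jaw.
- bin_mid (a point): Bystander: open blue plastic bin with small metal pins in it, 130 (x) x 170 (y) x 60 mm high; this point is at its centre, 30 mm above its underside.
Mind the look-alikes: they are no part of the job. What is shaped like the part that bears gear_mid but green or red is not meant.

How it is judged:
By the outcome, as a careful person would: the job done as asked, in the order asked, and still so for the second after the job is handed in, with the robot touching nothing.
It also fails if it takes over 96 s, if anything falls off the work surface, if the arm or the gripper's body presses on something with over 40 N, if the wrist force passes 120 N, or if a joint passes its speed limit or range.

## Robot

A 6-joint arm with a two-finger parallel gripper is mounted at the origin on the work surface. World frame = base frame: x ahead of the robot, y to its left, z up, the work surface at z = 0. Lengths are in m, angles in rad, forces in N, time in s.
With the tool pointing down it reaches from about 0.35 to 0.8 m from the base axis. Payload 7.3 kg.
Tool frame: the origin (TCP) lies on the centre line of the jaws, within the pads' length; the fingertips stand 19 mm ahead of it and the grasp point (between the pads) is the TCP (r.tips_ahead is the distance from the TCP to the fingertips, in m); z points along the fingers, y is the direction in which the jaws open and shut (so a half turn about z gives the same grasp; the last joint's range is limited). The gripper opens to 85 mm and grips with 20 to 120 N. Pads are 22 mm wide; open, the fingers measure 114 mm over their backs; the gripper's body (76 mm by 85 mm) begins 54 mm behind the grasp point. The pads swing forward as they close: fully open they stand 13 mm farther back than shut.
Start: joints at [1.143, 0.342, 1.524, -0, 1.275, -0.146], TCP at [0.146, 0.504, 0.226] pointing down, gripper open.
Joint ranges: [-2.53, 2.53], [-0.77, 2.02], [0.04, 2.7], [-1, 4.14], [0.28, 2.66], [-3.11, 3.11]. Speed limits (rad/s): [2.57, 2.57, 3.14, 3.14, 3.14, 3.14].

## Interface

Orientations are given as a rotation vector (axis times angle).
In Python, from plant import r gives the robot as it stands.
- The arm moves only by the tool arm_command, never from a script. Its argument "deltas" is a list of rows, each a list of 7 numbers: the shift along the tool's x, y, z scaled (see below), then the turn, a rotation vector about the tool's x, y, z scaled (see below), then the opening in per cent of the stroke, from 0 (shut) to 100 (fully open). A call has 1 to 10 rows; each row shifts and turns the commanded pose from where the row before left it, along the tool's axes as they then stand; what a row does not reach is not made up. The controller multiplies each number of a shift by 50 mm and each number of a turn by 6 degrees. A row lasts 1/10 s, in which the tool goes at most 50 mm and 8.59 degrees, less where a joint would pass 70% of its speed; a pose out of reach is approached as far as the arm can. A call with a number of a shift or a turn outside -1 to 1 is refused whole. A call with a gripper value outside its range is refused whole. The fingers move at their own pace and stop on an object; the grip force is fixed at half the most. Time passes only in rows, so rows that do not move let the fingers close. It gives the time, the measured TCP pose, the force and the opening at its end, in the units of the state.
- r.get_obs(): the state, without advancing time (a new reading comes with each control period).
- r.get_image(name): name is "scene" or "side" or "wrist"; returns (picture, depth): 400x640x3 uint8, red, green, blue; 400x640 float32, m along the optical axis (not along the pixel's ray), 0 where there is no reading.
- r.get_calibration(name): a dict with "fx", "fy", "cx", "cy" (pixels), "R" (3x3) and "t" (3): a world point X has camera coordinates R X + t; the wrist camera has in their place "hand_eye" (4x4, takes a point from camera to tool coordinates, whose origin is the TCP and whose axes are the flange's). Camera axes: x right, y down, z forward; pixel columns grow to the right and rows downward; lengths in m; the calibration is good to about 2 mm. A picture is of the moment at which its call begins: read the wrist's pose just before it. get_calibration takes no time and is no camera call.
- r.job_done(): hands the job in, once; it reports no verdict.
The state is a dict: "time_s": time; "joints": joint angles; "qvel": joint speeds; "effort": joint torques, N m; "tcp_pos": TCP position; "eef_rot": TCP orientation; "ft_force": force on the tool from outside, world axes, zero at the start; "wrist_torque": the same for the moment, N m; "opening": finger opening in m.
Only numpy, scipy, OpenCV 4.12 (cv2) and the standard library are available. Lean on these libraries where they do the work, as an engineer would, in place of code of your own. Each camera call takes 0.05 s, during which the arm holds its last target. There are 200 camera calls.

## Working session

There is one attempt and no reset: what is moved stays moved. The work goes in short steps, Python scripts to look and compute and a tool call to move; the robot and the scene stay as the last step left them, time stands still between calls to the robot, and variables do not carry over. Pictures are saved under pics/ and viewed, about 12 in all and at most 16, crops included, and the job is handed in when it is done.

Besides the shell and the picture viewer there is one more tool, called by a JSON object that holds its "name" and its "arguments", one argument or row to a line. arm_command: Moves the arm, as the interface text tells. Shifts and turns lie within -1 to 1; 1 stands for 50 mm of shift or 6 degrees of turn. Its arguments: {"type":"object","properties":{"deltas":{"type":"array"}},"required":["deltas"]}

```bash
ls; mkdir -p pics; python3 - <<'E'
from plant import r
import cv2,numpy as np
o=r.get_obs();print({k:np.round(v,3).tolist() for k,v in o.items()})
for n in ["scene","side","wrist"]:
    p,d=r.get_image(n);c=r.get_calibration(n)
    cv2.imwrite(f"pics/{n}0.png",p[:,:,::-1]);np.savez(f"{n}0.npz",p=p,d=d)
    print(n,{k:np.round(v,3).tolist() for k,v in c.items()})
E
```

```text
pics
{'time_s': 0.0, 'joints': [1.143, 0.343, 1.525, 0.0, 1.275, -0.146], 'qvel': [-0.001, -0.001, -0.001, -0.0, 0.002, 0.002], 'effort': [-0.0, -43.366, -24.6, -0.0, 0.008, 0.0], 'tcp_pos': [0.146, 0.504, 0.225], 'eef_rot': [-0.441, -3.11, 0.002], 'ft_force': [0.587, -0.647, -0.355], 'wrist_torque': [-0.002, -0.033, -0.012], 'opening': 0.085}
scene {'fx': 368.336, 'fy': 368.336, 'cx': 327.026, 'cy': 200.528, 'R': [[-0.615, 0.788, 0.022], [0.462, 0.383, -0.8], [-0.639, -0.482, -0.6]], 't': [0.455, -0.189, 1.316]}
side {'fx': 380.942, 'fy': 380.942, 'cx': 313.132, 'cy': 203.344, 'R': [[0.994, -0.107, 0.008], [-0.077, -0.762, -0.643], [0.075, 0.639, -0.765]], 't': [-0.599, 0.009, 0.982]}
wrist {'fx': 319.964, 'fy': 319.964, 'cx': 321.569, 'cy': 193.842, 'hand_eye': [[0.0, -0.946, -0.325, 0.083], [1.0, 0.0, -0.001, 0.001], [0.001, -0.325, 0.946, -0.148], [0.0, 0.0, 0.0, 1.0]]}
```

View pics/scene0.png

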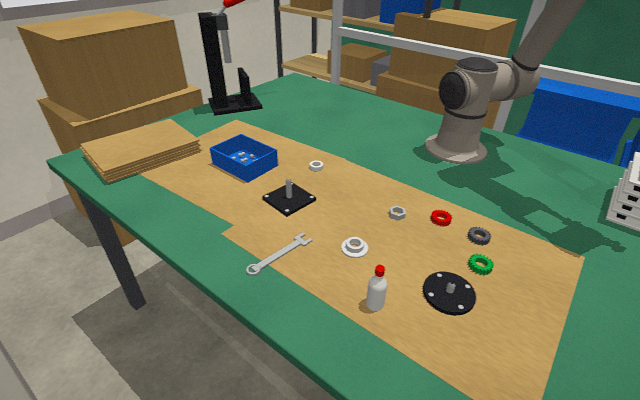

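View pics/side0.png

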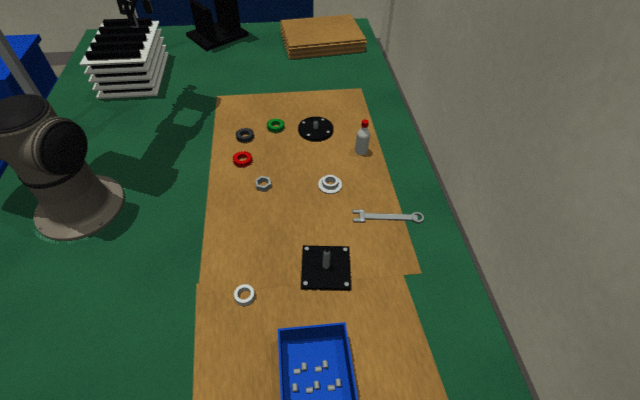

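Scene: hub (355,246), dark gear (479,236), spacer (316,166), nut (398,212), tall post (289,190). Side: hub (330,184), gear (245,135), spacer (244,295), nut (263,184), post (326,260). Green and red gears sit next to the dark one.

```bash
cat > h.py <<'E'
from plant import r
import cv2,numpy as np
from scipy.spatial.transform import Rotation as Ro
def ext(n,o=None):
    c=r.get_calibration(n)
    if n!="wrist": return c,c["R"].T,-c["R"].T@c["t"]
    T=np.eye(4);T[:3,:3]=Ro.from_rotvec(o["eef_rot"]).as_matrix();T[:3,3]=o["tcp_pos"]
    M=T@c["hand_eye"];return c,M[:3,:3],M[:3,3]
def cloud(d,c,R,t):
    v,u=np.mgrid[:d.shape[0],:d.shape[1]]
    P=np.dstack([(u-c["cx"])/c["fx"]*d,(v-c["cy"])/c["fy"]*d,d])
    W=P@R.T+t; W[d==0]=np.nan
    return W
def proj(X,c,R,t):
    p=(np.asarray(X)-t)@R
    return p[...,0]/p[...,2]*c["fx"]+c["cx"],p[...,1]/p[...,2]*c["fy"]+c["cy"]
def cast(uv,z,c,R,t):
    uv=np.atleast_2d(uv).astype(float)
    D=np.c_[(uv[:,0]-c["cx"])/c["fx"],(uv[:,1]-c["cy"])/c["fy"],np.ones(len(uv))]@R.T
    return t+D*((z-t[2])/D[:,2])[:,None]
def fitring(W,xy,zt,rad,tol=.004):
    """top face points near xy within rad: min enclosing circle"""
    m=(np.hypot(W[...,0]-xy[0],W[...,1]-xy[1])<rad)&(abs(W[...,2]-zt)<tol)
    P=W[m][:,:2].astype(np.float32)
    if len(P)<5: return None
    c,R=cv2.minEnclosingCircle(P*1000)
    return np.round(c,1),round(R,1),len(P),np.round(np.median(W[m][:,2])*1000,1)
E
python3 - <<'E'
from h import *
px={"scene":dict(hub=(355,244,.02),gear=(479,234,.016),spacer=(316,165,.016),nut=(398,211,.016),post=(288,182,.074),glue=(380,269,.11),short=(450,286,.037)),
"side":dict(hub=(330,182,.02),gear=(245,134,.016),spacer=(244,294,.016),nut=(263,183,.016),post=(326,252,.074),glue=(365,123,.11),short=(316,123,.037))}
for n in px:
    d=np.load(n+"0.npz")["d"];c,R,t=ext(n);W=cloud(d,c,R,t)
    print(n,np.round(t,3))
    for k,(u,v,z) in px[n].items():
        g=cast((u,v),z,c,R,t)[0][:2]
        print(k,np.round(g*1000),fitring(W,g,z,.012 if k=="post" else .04), "z med", np.round(np.nanmedian(W[v-2:v+3,u-2:u+3,2]),4))
E
```

```text
scene [1.208 0.348 0.628]
hub [654.  17.] (array([648.7,  13.9]), 22.0, 119, np.float64(18.8)) z med 0.0004
gear [423. 235.] (array([418.2, 237.4]), 28.1, 181, np.float64(14.4)) z med 0.0015
spacer [ 430. -287.] (array([ 421. , -293.3]), 22.1, 58, np.float64(14.0)) z med 0.0081
nut [471.  32.] (array([467.4,  29.6]), 22.4, 78, np.float64(14.6)) z med 0.0016
post [ 619. -229.] None z med 0.0638
glue [762. 141.] (array([757.9, 140. ]), 10.1, 66, np.float64(108.9)) z med 0.109
short [648. 249.] (array([637.1, 248.5]), 4.9, 10, np.float64(34.8)) z med 0.0287
side [ 0.523 -0.685  0.762]
hub [648.   4.] (array([649.8,  10.9]), 22.2, 106, np.float64(19.8)) z med 0.0015
gear [421. 230.] (array([418.3, 233.6]), 29.6, 138, np.float64(15.9)) z med 0.0031
spacer [ 422. -298.] (array([ 421.9, -295.7]), 22.4, 195, np.float64(15.9)) z med 0.0009
nut [470.  22.] (array([470.2,  27.5]), 23.0, 102, np.float64(15.9)) z med 0.0014
post [ 603. -248.] (array([ 605. , -247.6]), 7.1, 16, np.float64(71.8)) z med 0.0703
glue [758. 130.] (array([759.7, 135.6]), 9.2, 30, np.float64(109.1)) z med 0.108
short [637. 235.] (array([637.8, 245.8]), 6.3, 6, np.float64(34.5)) z med 0.0304
```

{"name": "arm_command", "arguments": {
  "deltas": [
    [0, 0, 0, 0, 0, -0.9, 100],
    [0, 0, 0, 0, 0, -0.9, 100],
    [0, 0, 0, 0, 0, -0.89, 100],
    [0, 0, 0, 0, 0, 0, 100]
  ]
}}

```text
time_s: 0.55
tcp_pos: [0.1459, 0.5042, 0.2256]
eef_rot: [0.001, -3.141, 0.001]
ft_force: [1.0, -1.0, -0.7]
opening: 0.0849
```

{"name": "arm_command", "arguments": {
  "deltas": [
    [-0.6, -0.6, 0.05, 0, 0, 0, 100],
    [-0.6, -0.6, 0.05, 0, 0, 0, 100],
    [-0.6, -0.6, 0.05, 0, 0, 0, 100],
    [-0.6, -0.6, 0.05, 0, 0, 0, 100],
    [-0.6, -0.6, 0.05, 0, 0, 0, 100],
    [-0.6, -0.6, 0.05, 0, 0, 0, 100],
    [-0.6, -0.6, 0.05, 0, 0, 0, 100],
    [-0.6, -0.6, 0.05, 0, 0, 0, 100],
    [-0.6, -0.6, 0.05, 0, 0, 0, 100],
    [0, 0, 0, 0, 0, 0, 100]
  ]
}}

```text
time_s: 1.55
tcp_pos: [0.4189, 0.2311, 0.203]
eef_rot: [0.012, 3.141, -0.002]
ft_force: [-0.2, 0.3, 0.2]
opening: 0.0854
```

```bash
cat > look.py <<'E'
from h import *
import sys
name=sys.argv[1]; targets=dict(a.split("=") for a in sys.argv[2:])  # k=x,y,z,rad (mm)
o=r.get_obs();p,d=r.get_image("wrist");c,R,t=ext("wrist",o);W=cloud(d,c,R,t)
cv2.imwrite(f"pics/{name}.png",p[:,:,::-1]);np.savez(name+".npz",p=p,d=d,W=W)
print("t",round(o["time_s"],2),"tcp",np.round(o["tcp_pos"]*1000,1) if hasattr(o["tcp_pos"],"shape") else o["tcp_pos"],"rot",np.round(o["eef_rot"],4),"tips",r.tips_ahead)
for k,s in targets.items():
    x,y,z,rad=[float(q)/1000 for q in s.split(",")]
    u,v=proj([x,y,z],c,R,t)
    print(k,np.round([u,v]),fitring(W,(x,y),z,rad))
E
python3 look.py w1 gear=418,235,16,45 nut=469,28,16,40
```

```text
t 1.55 tcp [418.9 231.1 203. ] rot [ 1.2500e-02  3.1408e+00 -1.6000e-03] tips 0.019
gear [325. 164.] (array([419. , 234.8]), 27.2, 1255, np.float64(15.8))
nut [141. 210.] (array([469. ,  28.2]), 22.7, 672, np.float64(15.9))
```

View pics/w1.png

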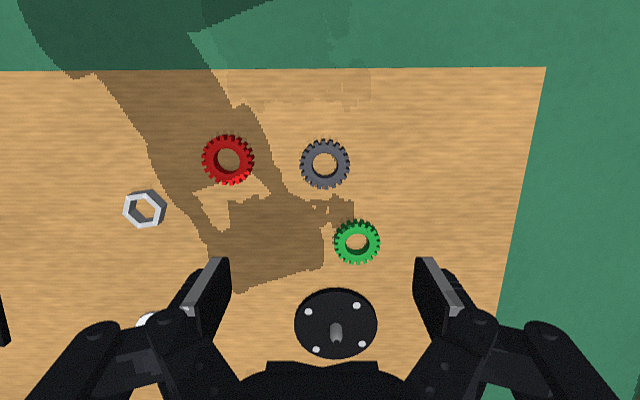

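Gear dark at (325,164), red at (228,160) and green at (357,242) as neighbours; the nut is at (144,208). On to the hub.

{"name": "arm_command", "arguments": {
  "deltas": [
    [-0.575, -0.55, 0.13, 0, 0, 0, 100],
    [-0.575, -0.55, 0.13, 0, 0, 0, 100],
    [-0.575, -0.55, 0.13, 0, 0, 0, 100],
    [-0.575, -0.55, 0.13, 0, 0, 0, 100],
    [-0.575, -0.55, 0.13, 0, 0, 0, 100],
    [-0.575, -0.55, 0.13, 0, 0, 0, 100],
    [-0.575, -0.55, 0.13, 0, 0, 0, 100],
    [-0.575, -0.55, 0.13, 0, 0, 0, 100],
    [0, 0, 0, 0, 0, 0, 100],
    [0, 0, 0, 0, 0, 0, 100]
  ]
}}

```text
time_s: 2.6
tcp_pos: [0.6455, 0.0151, 0.1505]
eef_rot: [-0.002, -3.14, -0.001]
ft_force: [-0.6, -0.3, -0.2]
opening: 0.0851
```

```bash
python3 look.py w2 hub=649,12,20,40 flange=649,12,6,45; python3 - <<'E'
from h import *
# nut hexagon angle from w1
W=np.load("w1.npz")["W"]
m=(np.hypot(W[...,0]-.469,W[...,1]-.0282)<.026)&(abs(W[...,2]-.016)<.003)
P=(W[m][:,:2]-[.469,.0282])*1000
for a in range(0,60,5):
    e=[np.ptp(P@[np.cos(np.radians(a+k)),np.sin(np.radians(a+k))]) for k in (0,60,120)]
    print(a,np.round(np.mean(e),1),end="; ")
E
```

```text
t 2.6 tcp [645.5  15.1 150.5] rot [-2.4000e-03 -3.1398e+00 -1.3000e-03] tips 0.019
hub [317. 184.] (array([649.7,  11.8]), 22.0, 1040, np.float64(19.6))
flange [318. 180.] (array([649.3,  11.9]), 44.8, 1954, np.float64(5.8))
0 42.2; 5 41.2; 10 41.0; 15 41.9; 20 43.0; 25 43.8; 30 44.5; 35 44.9; 40 45.0; 45 44.7; 50 44.1; 55 43.3;
```

{"name": "arm_command", "arguments": {
  "deltas": [
    [-0.08, -0.066, 0, 0, 0, 0, 54],
    [0, 0, 0, 0, 0, 0, 54],
    [0, 0, 0, 0, 0, 0, 54],
    [0, 0, 0, 0, 0, 0, 54],
    [0, 0, 0, 0, 0, 0, 54]
  ]
}}

```text
time_s: 3.15
tcp_pos: [0.6498, 0.0112, 0.1516]
eef_rot: [-0.0, 3.141, 0.0]
ft_force: [0.8, 0.2, 0.5]
opening: 0.046
```

```bash
python3 look.py w3 hub=649,12,20,40; python3 - <<'E'
from h import *
o=r.get_obs();print(o["opening"])
for n,tc in (("w2",(645.5,15.1,150.5)),("w3",o["tcp_pos"]*1000)):
    W=np.load(n+".npz")["W"]*1000-tc
    m=(abs(W[...,0])<14)&(abs(W[...,1])<70)&(W[...,2]>-60)&(W[...,2]<40)
    P=W[m];print(n,len(P))
    for s in (1,-1):
        Q=P[P[:,1]*s>0]
        if len(Q):print(s,np.round(np.percentile(Q[:,2],[0,1,5,20]),1),np.round(np.percentile(abs(Q[:,1]),[0,5,50,100]),1), np.round(np.percentile(Q[:,0],[1,99]),1))
E
```

```text
t 3.15 tcp [649.8  11.2 151.6] rot [-1.0000e-04  3.1414e+00  1.0000e-04] tips 0.019
hub [322. 179.] (array([649.7,  11.6]), 21.9, 1050, np.float64(19.7))
0.04586683545059892
w2 2598
1 [18.3 19.1 21.3 25.6] [42.7 43.2 43.6 57.4] [-10.6  11.6]
-1 [17.8 19.2 21.2 25.6] [41.3 41.7 42.2 55.7] [-10.8  11.4]
w3 2931
1 [ 6.9 10.1 12.7 18.7] [23.5 23.7 26.1 37.6] [-10.8  11.1]
-1 [ 7.2  9.8 12.8 18.7] [21.9 22.2 24.5 36.3] [-10.8  11.2]
```

View pics/w3.png

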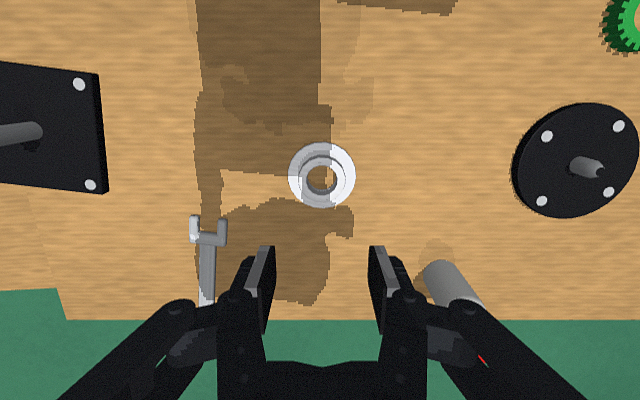

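The w3 view shows the hub at (321,178) and the fingertips at row 247. That is higher than the stated tip distance would put them, so I'll check with the fixed cameras.

```bash
python3 - <<'E'
from h import *
o=r.get_obs();tc=o["tcp_pos"]*1000
for n in ("side","scene"):
    p,d=r.get_image(n);c,R,t=ext(n);W=cloud(d,c,R,t)*1000-tc
    m=(abs(W[...,0])<16)&(abs(W[...,1])<60)&(W[...,2]>-60)&(W[...,2]<60)
    P=W[m];print(n,len(P))
    for lo in range(-40,40,5):
        q=P[(P[:,2]>=lo)&(P[:,2]<lo+5)]
        print(lo,len(q),np.round([q[:,1].min(),q[:,1].max()]) if len(q) else "",end="; ")
    u,v=proj(o["tcp_pos"],c,R,t);u,v=int(u),int(v);print("tcp px",u,v)
    cv2.imwrite(f"pics/{n}1.png",cv2.resize(p[v-60:v+40,u-60:u+60,::-1],None,fx=5,fy=5))
E
```

```text
side 140
-40 0 ; -35 0 ; -30 0 ; -25 0 ; -20 0 ; -15 0 ; -10 0 ; -5 0 ; 0 0 ; 5 6 [-30.  26.]; 10 15 [-32.  31.]; 15 18 [-38.  24.]; 20 19 [-36.  24.]; 25 20 [-38.  25.]; 30 15 [-37.  24.]; 35 15 [-37.  23.]; tcp px 332 142
scene 421
-40 0 ; -35 0 ; -30 0 ; -25 0 ; -20 0 ; -15 0 ; -10 0 ; -5 0 ; 0 0 ; 5 10 [-24.  31.]; 10 24 [-28.  37.]; 15 32 [-35.  38.]; 20 40 [-33.  39.]; 25 38 [-33.  39.]; 30 37 [-34.  39.]; 35 39 [-35.  39.]; tcp px 357 197
```

View pics/side1.png

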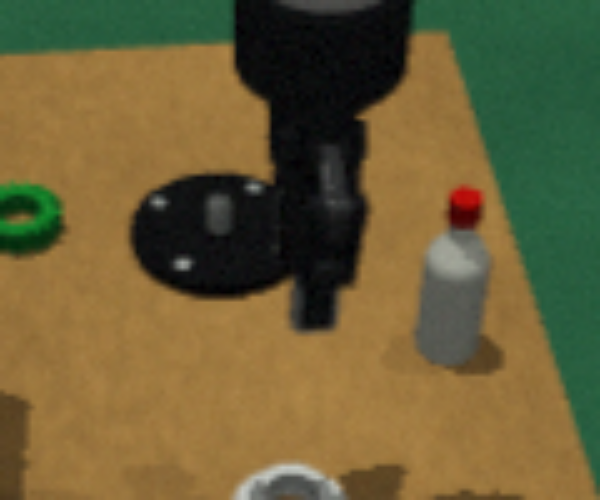

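All three cameras agree that the tips sit about 7 mm above the reported TCP at 46 mm opening, and about 18 mm above it when fully open. That differs from the stated 19 mm ahead. I'll go by the cameras and watch the force.

{"name": "arm_command", "arguments": {
  "deltas": [
    [0, 0, 0.55, 0, 0, 0, 78],
    [0, 0, 0.55, 0, 0, 0, 78],
    [0, 0, 0.55, 0, 0, 0, 78],
    [0, 0, 0.55, 0, 0, 0, 78],
    [0, 0, 0.4, 0, 0, 0, 78],
    [0, 0, 0.2, 0, 0, 0, 78],
    [0, 0, 0, 0, 0, 0, 78]
  ]
}}

```text
time_s: 4.0
tcp_pos: [0.6491, 0.011, 0.01]
eef_rot: [-0.0, -3.139, -0.001]
ft_force: [-0.1, 0.9, 0.2]
opening: 0.0668
```

```bash
cat > tips.py <<'E'
from h import *
o=r.get_obs();p,d=r.get_image("wrist");c,R,t=ext("wrist",o);tc=o["tcp_pos"]*1000
W=cloud(d,c,R,t)*1000
m=(abs(W[...,0]-tc[0])<14)&(abs(W[...,1]-tc[1])<70)&(W[...,2]>tc[2]-25)&(W[...,2]<tc[2]+60)&(p.max(2)<90)
P=W[m];print("tcp",np.round(tc,1),"open",round(o["opening"]*1000,1),"F",np.round(o["ft_force"],1))
for s in (1,-1):
    Q=P[(P[:,1]-tc[1])*s>0]
    print(s,"z",np.round(np.percentile(Q[:,2],[0,1,5]),1),"y",np.round(np.percentile(Q[:,1],[0,50,100]),1))
E
python3 tips.py
```

```text
tcp [649.1  11.   10. ] open 66.8 F [-0.1  0.9  0.2]
1 z [10.7 24.1 28.1] y [25.5 46.3 75.1]
-1 z [ 0.5 23.4 28.2] y [-52.2 -22.9  -1.5]
```

{"name": "arm_command", "arguments": {
  "deltas": [
    [0, 0, 0.16, 0, 0, 0, 78],
    [0, 0, 0, 0, 0, 0, 30],
    [0, 0, 0, 0, 0, 0, 30],
    [0, 0, 0, 0, 0, 0, 30],
    [0, 0, 0, 0, 0, 0, 30],
    [0, 0, 0, 0, 0, 0, 30],
    [0, 0, 0, 0, 0, 0, 30]
  ]
}}

```text
time_s: 4.75
tcp_pos: [0.6505, 0.011, 0.0044]
eef_rot: [0.0, 3.14, 0.0]
ft_force: [-1.7, 0.8, 6.3]
opening: 0.0404
```

```bash
python3 tips.py
```

```text
tcp [650.5  11.    4.4] open 40.4 F [-1.7  0.8  6.3]
1 z [ 9.7 18.6 23.6] y [30.  40.6 65. ]
-1 z [ 8.4 17.9 23.1] y [-41.3 -17.   -0.9]
```

```bash
python3 look.py w4 hub=649,12,20,40; python3 - <<'E'
from h import *
p,d=r.get_image("side");c,R,t=ext("side");u,v=map(int,proj([.65,.011,.02],c,R,t))
a=cv2.resize(p[v-45:v+30,u-45:u+45,::-1],(450,375))
b=cv2.imread("pics/w4.png")[130:380,180:460]
b=cv2.resize(b,(420,375));cv2.imwrite("pics/c4.png",np.hstack([a,b[:, :350]]) if 0 else np.hstack([a[:, 50:400],b]))
W=np.load("w4.npz")["W"]*1000;P=W[(abs(W[...,0]-650)<50)&(abs(W[...,1]-11)<40)&(W[...,2]<30)];print(np.histogram(P[:,2],np.arange(-4,30,2)))
E
```

```text
t 4.8 tcp [650.5  11.    4.4] rot [2.0000e-04 3.1401e+00 1.0000e-04] tips 0.019
hub [322. 265.] (array([644.4,  11.8]), 33.8, 4141, np.float64(19.7))
(array([    0,  1281, 11222,   480,  2273,  1527,   245,   240,   281,
         321,   390,  2230,  1357,   164,   174,   209]), array([-4, -2,  0,  2,  4,  6,  8, 10, 12, 14, 16, 18, 20, 22, 24, 26, 28]))
```

View pics/c4.png

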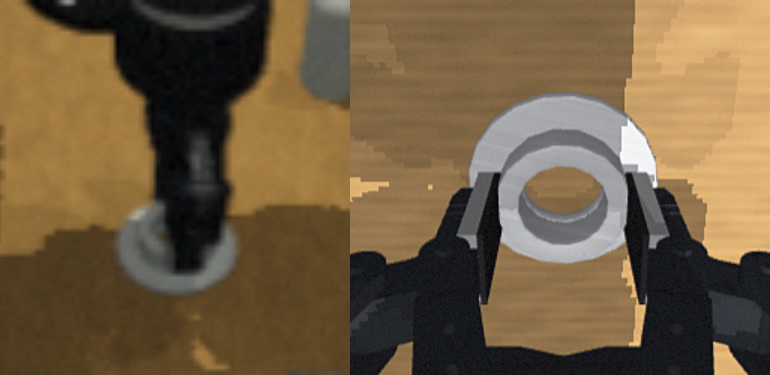

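Hub held on its collar: pads on both sides of it, flange flat beneath. Lift and go part-way to the fixture to measure the post.

{"name": "arm_command", "arguments": {
  "deltas": [
    [0, 0, -0.2, 0, 0, 0, 30],
    [0, 0, -0.5, 0, 0, 0, 30],
    [0, 0, -0.6, 0, 0, 0, 30],
    [0, 0, -0.6, 0, 0, 0, 30],
    [0, 0, -0.4, 0, 0, 0, 30],
    [0.2, -0.7, 0, 0, 0, 0, 30],
    [0.2, -0.7, 0, 0, 0, 0, 30],
    [0.2, -0.7, 0, 0, 0, 0, 30],
    [0.2, -0.7, 0, 0, 0, 0, 30],
    [0, 0, 0, 0, 0, 0, 30]
  ]
}}

```text
time_s: 5.9
tcp_pos: [0.6085, -0.1335, 0.1185]
eef_rot: [-0.007, -3.141, 0.002]
ft_force: [0.0, -0.0, -0.8]
opening: 0.0407
```

```bash
cat >> look.py <<'E'
print("open",o["opening"],"F",np.round(o["ft_force"],1))
E
python3 look.py w5 post=606,-246,73,12 base=606,-246,12,75; python3 - <<'E'
from h import *
W=np.load("w5.npz")["W"]*1000
# post shaft: points between z 20 and 72 near
m=(np.hypot(W[...,0]-606,W[...,1]+246)<15)
for a in (20,35,50,64,70):
    q=W[m&(W[...,2]>a)&(W[...,2]<a+8)];print(a,len(q),np.round(np.median(q,0),1) if len(q) else "",np.round(np.ptp(q,0),1) if len(q) else "")
m=(abs(W[...,0]-606)<70)&(abs(W[...,1]+246)<70)&(abs(W[...,2]-12)<3)
P=W[m][:,:2].astype(np.float32);print(cv2.minAreaRect(P),len(P))
# held hub underside/top
o=r.get_obs();tc=o["tcp_pos"]*1000
m=(np.hypot(W[...,0]-tc[0],W[...,1]-tc[1])<40)&(W[...,2]<tc[2]+25)&(W[...,2]>tc[2]-30)
p=np.load("w5.npz")["p"];m&=p.min(2)>110
print(np.histogram(W[m][:,2]-tc[2],np.arange(-12,24,2)))
E
```

```text
t 5.9 tcp [ 608.5 -133.5  118.5] rot [-7.3000e-03 -3.1408e+00  2.2000e-03] tips 0.019
post [149. 214.] (array([ 604.6, -243.8]), 7.0, 173, np.float64(71.6))
base [186. 186.] (array([ 605.2, -245. ]), 74.9, 15474, np.float64(12.0))
open 0.04066854440456169 F [ 0.  -0.  -0.8]
20 98 [ 600.8 -238.4   23.9] [12.9 11.1  7.9]
35 117 [ 600.8 -238.6   39.2] [12.8 11.4  7.9]
50 143 [ 600.8 -238.2   54. ] [13.1 11.7  7.8]
64 285 [ 601.8 -240.2   68. ] [15.4 15.1  8. ]
70 131 [ 603.  -241.2   72.1] [11.7 13.   4.5]
((605.3177490234375, -244.47817993164062), (110.41197967529297, 109.89683532714844), 82.7520523071289) 15446
(array([   0,    0,    0,    1,   13,  257, 2959,  722,  115,  147,  191,
        227,  305, 2692,  502,   13,    3]), array([-12, -10,  -8,  -6,  -4,  -2,   0,   2,   4,   6,   8,  10,  12,
        14,  16,  18,  20,  22]))
```

View pics/w5.png

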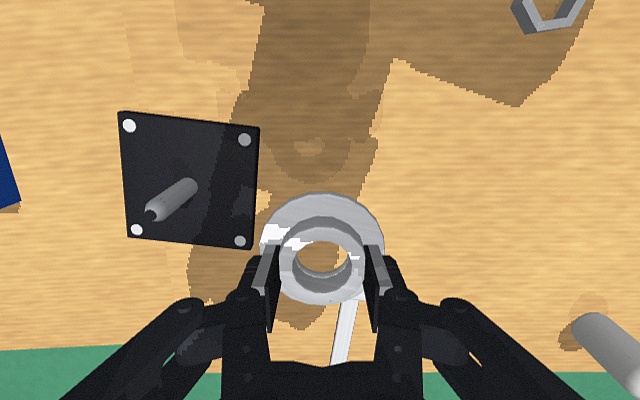

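Post on its square base with the post tip at (155,214). Depth puts the axis at (605.2,−244.5). The hub is level in the jaws, underside at tcp −4.5 mm.

{"name": "arm_command", "arguments": {
  "deltas": [
    [0.05, -0.56, 0, 0, 0, 0, 30],
    [0, -0.56, 0, 0, 0, 0, 30],
    [0, -0.56, 0, 0, 0, 0, 30],
    [0, -0.56, 0, 0, 0, 0, 30],
    [0, 0, 0, 0, 0, 0, 30],
    [0, 0, 0, 0, 0, 0, 30]
  ]
}}

```text
time_s: 6.55
tcp_pos: [0.6075, -0.2403, 0.1181]
eef_rot: [-0.001, -3.141, -0.002]
ft_force: [-0.1, 0.2, -1.9]
opening: 0.0406
```

```bash
python3 look.py w6 post=605,-244,73,12; python3 - <<'E'
from h import *
W=np.load("w6.npz")["W"]*1000;p=np.load("w6.npz")["p"];tc=r.get_obs()["tcp_pos"]*1000
for z,rad,nm in ((15.2,36,"collar"),(1.2,36,"flange")):
    m=(np.hypot(W[...,0]-tc[0],W[...,1]-tc[1])<rad)&(abs(W[...,2]-tc[2]-z)<2.5)&(p.min(2)>100)
    P=W[m][:,:2].astype(np.float32);print(nm,len(P),np.round(P.min(0)-tc[:2],1),np.round(P.max(0)-tc[:2],1),cv2.minEnclosingCircle(P))
E
```

```text
t 6.55 tcp [ 607.5 -240.3  118.1] rot [-6.0000e-04 -3.1411e+00 -1.6000e-03] tips 0.019
post [315. 214.] None
open 0.04056542806855564 F [-0.1  0.2 -1.9]
collar 3474 [-22.1 -27. ] [21.7 33.1] ((599.612548828125, -236.62002563476562), 30.1022891998291)
flange 3925 [-33.2 -32.6] [32.2 32.5] ((607.214111328125, -239.45040893554688), 33.06148910522461)
```

{"name": "arm_command", "arguments": {
  "deltas": [
    [0.04, -0.095, 0, 0, 0, 0, 30],
    [0, 0, 0, 0, 0, 0, 30],
    [0, 0, 0.4, 0, 0, 0, 30],
    [0, 0, 0.4, 0, 0, 0, 30],
    [0, 0, 0.4, 0, 0, 0, 30],
    [0, 0, 0.4, 0, 0, 0, 30],
    [0, 0, 0.3, 0, 0, 0, 30],
    [0, 0, 0.1, 0, 0, 0, 30],
    [0, 0, 0, 0, 0, 0, 30]
  ]
}}

```text
time_s: 7.5
tcp_pos: [0.6054, -0.2455, 0.0181]
eef_rot: [0.0, -3.141, -0.001]
ft_force: [0.3, 1.1, -1.5]
opening: 0.0408
```

{"name": "arm_command", "arguments": {
  "deltas": [
    [0, 0, 0.03, 0, 0, 0, 30],
    [0, 0, 0, 0, 0, 0, 30],
    [0, 0, 0, 0, 0, 0, 80],
    [0, 0, 0, 0, 0, 0, 80],
    [0, 0, 0, 0, 0, 0, 80],
    [0, 0, -0.3, 0, 0, 0, 80],
    [0, 0, -0.6, 0, 0, 0, 80],
    [0, 0, -0.6, 0, 0, 0, 80],
    [0, 0, -0.6, 0, 0, 0, 80]
  ]
}}

```text
time_s: 8.4
tcp_pos: [0.6055, -0.2458, 0.1244]
eef_rot: [0.0, 3.141, -0.001]
ft_force: [0.5, -0.2, -0.2]
opening: 0.0682
```

```bash
python3 look.py w7 hubtop=605,-244,32,30 flange=605,-244,18,45
```

```text
t 8.4 tcp [ 605.5 -245.8  124.4] rot [ 3.0000e-04  3.1405e+00 -7.0000e-04] tips 0.019
hubtop [323. 193.] (array([ 605.3, -245.5]), 22.0, 1299, np.float64(31.7))
flange [323. 188.] (array([ 606.6, -251.6]), 38.9, 2342, np.float64(17.9))
open 0.06815445565849934 F [ 0.5 -0.2 -0.2]
```

Hub seated: collar top at z 31.7 mm, centre (605.3,−245.5). Next the gear.

{"name": "arm_command", "arguments": {
  "deltas": [
    [0.287, 0.74, 0, 0, 0, 0, 85],
    [0.287, 0.74, 0, 0, 0, 0, 85],
    [0.287, 0.74, 0, 0, 0, 0, 85],
    [0.287, 0.74, 0, 0, 0, 0, 85],
    [0.287, 0.74, 0, 0, 0, 0, 85],
    [0.287, 0.74, 0, 0, 0, 0, 85],
    [0.287, 0.74, 0, 0, 0, 0, 85],
    [0.287, 0.74, 0, 0, 0, 0, 85],
    [0.287, 0.74, 0, 0, 0, 0, 85],
    [0.287, 0.74, 0, 0, 0, 0, 85]
  ]
}}

```text
time_s: 9.45
tcp_pos: [0.4617, 0.1257, 0.1231]
eef_rot: [0.001, 3.139, 0.001]
ft_force: [0.2, -0.2, -0.2]
opening: 0.0726
```

{"name": "arm_command", "arguments": {
  "deltas": [
    [0.287, 0.74, 0, 0, 0, 0, 85],
    [0.287, 0.74, 0, 0, 0, 0, 85],
    [0.287, 0.74, 0, 0, 0, 0, 85],
    [0, 0, 0, 0, 0, 0, 85],
    [0, 0, 0, 0, 0, 0, 85]
  ]
}}

```text
time_s: 9.95
tcp_pos: [0.4189, 0.2359, 0.1227]
eef_rot: [-0.004, 3.14, 0.0]
ft_force: [-0.5, 0.3, 0.6]
opening: 0.0726
```

```bash
python3 look.py w8 gear=419,235,16,40
```

```text
t 9.95 tcp [418.9 235.9 122.7] rot [-3.8000e-03  3.1401e+00  4.0000e-04] tips 0.019
gear [320. 188.] (array([418.9, 234.7]), 27.2, 2069, np.float64(15.8))
open 0.07263361670597847 F [-0.5  0.3  0.6]
```

{"name": "arm_command", "arguments": {
  "deltas": [
    [0, -0.025, 0.55, 0, 0, 0, 85],
    [0, 0, 0.55, 0, 0, 0, 85],
    [0, 0, 0.55, 0, 0, 0, 85],
    [0, 0, 0.55, 0, 0, 0, 85],
    [0, 0, 0.2, 0, 0, 0, 85],
    [0, 0, 0.1, 0, 0, 0, 85],
    [0, 0, 0, 0, 0, 0, 85]
  ]
}}

```text
time_s: 10.7
tcp_pos: [0.4195, 0.2335, -0.0028]
eef_rot: [0.002, 3.141, 0.0]
ft_force: [0.1, 0.2, -0.4]
opening: 0.0726
```

{"name": "arm_command", "arguments": {
  "deltas": [
    [0, 0, 0, 0, 0, 0, 40],
    [0, 0, 0, 0, 0, 0, 40],
    [0, 0, 0, 0, 0, 0, 40],
    [0, 0, 0, 0, 0, 0, 40],
    [0, 0, 0, 0, 0, 0, 40]
  ]
}}

```text
time_s: 11.2
tcp_pos: [0.4198, 0.2341, -0.0013]
eef_rot: [-0.0, 3.139, 0.001]
ft_force: [0.1, -1.3, 7.7]
opening: 0.0509
```

```bash
python3 look.py w9 gear=419,235,16,20
```

```text
t 11.2 tcp [419.8 234.1  -1.3] rot [-4.0000e-04  3.1389e+00  1.1000e-03] tips 0.019
gear [322. 269.] (array([419., 235.]), 20.0, 2806, np.float64(15.8))
open 0.05094160392955507 F [ 0.1 -1.3  7.7]
```

View pics/w9.png

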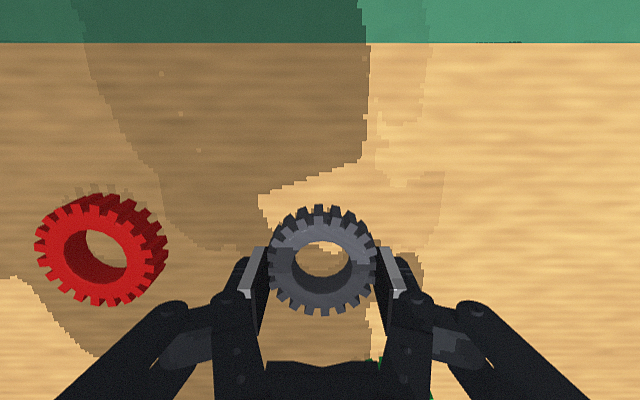

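Dark gear gripped squarely at (321,260), teeth against both pads, red gear untouched.

{"name": "arm_command", "arguments": {
  "deltas": [
    [0, 0, -0.2, 0, 0, 0, 40],
    [0, 0, -0.5, 0, 0, 0, 40],
    [0, 0, -0.6, 0, 0, 0, 40],
    [0, 0, -0.6, 0, 0, 0, 40],
    [0, 0, -0.4, 0, 0, 0, 40],
    [-0.31, -0.8, 0, 0, 0, 0, 40],
    [-0.31, -0.8, 0, 0, 0, 0, 40],
    [-0.31, -0.8, 0, 0, 0, 0, 40],
    [-0.31, -0.8, 0, 0, 0, 0, 40],
    [-0.31, -0.8, 0, 0, 0, 0, 40]
  ]
}}

```text
time_s: 12.25
tcp_pos: [0.4969, 0.0325, 0.1131]
eef_rot: [-0.0, 3.14, 0.0]
ft_force: [0.6, 0.2, -1.8]
opening: 0.0508
```

{"name": "arm_command", "arguments": {
  "deltas": [
    [-0.31, -0.8, 0, 0, 0, 0, 40],
    [-0.31, -0.8, 0, 0, 0, 0, 40],
    [-0.31, -0.8, 0, 0, 0, 0, 40],
    [-0.31, -0.8, 0, 0, 0, 0, 40],
    [-0.31, -0.8, 0, 0, 0, 0, 40],
    [-0.31, -0.8, 0, 0, 0, 0, 40],
    [-0.31, -0.8, 0, 0, 0, 0, 40],
    [0, 0, 0, 0, 0, 0, 40],
    [0, 0, 0, 0, 0, 0, 40],
    [0, 0, 0, 0, 0, 0, 40]
  ]
}}

```text
time_s: 13.25
tcp_pos: [0.6044, -0.2449, 0.1122]
eef_rot: [0.001, -3.141, -0.001]
ft_force: [0.5, 0.9, -2.1]
opening: 0.0506
```

```bash
cat > held.py <<'E'
from h import *
import sys
off,rad=float(sys.argv[1]),float(sys.argv[2])  # top face height above tcp, search radius
o=r.get_obs();p,d=r.get_image("wrist");c,R,t=ext("wrist",o);tc=o["tcp_pos"]*1000
W=cloud(d,c,R,t)*1000
m=(np.hypot(W[...,0]-tc[0],W[...,1]-tc[1])<rad)&(abs(W[...,2]-tc[2]-off)<3)&(p.mean(2)>int(sys.argv[3]))
P=W[m][:,:2].astype(np.float32);z=W[m][:,2]-tc[2]
print("tcp",np.round(tc,1),"open",round(o["opening"]*1000,1),"top-tcp",np.round(np.percentile(z,[10,50,90]),1),len(P))
print("x ext mid",np.round([(P[:,0].min()+P[:,0].max())/2-tc[0],np.ptp(P[:,0])],1),"y",np.round([(P[:,1].min()+P[:,1].max())/2-tc[1],np.ptp(P[:,1])],1))
E
python3 held.py 17 26 45
```

```text
tcp [ 604.4 -244.9  112.2] open 50.6 top-tcp [16.2 17.  17.8] 5234
x ext mid [-0.1 51.7] y [ 0.6 50.6]
```

{"name": "arm_command", "arguments": {
  "deltas": [
    [-0.02, -0.015, 0.3, 0, 0, 0, 40],
    [0, 0, 0.4, 0, 0, 0, 40],
    [0, 0, 0.4, 0, 0, 0, 40],
    [0, 0, 0.3, 0, 0, 0, 40],
    [0, 0, 0.15, 0, 0, 0, 40],
    [0, 0, 0.03, 0, 0, 0, 40],
    [0, 0, 0, 0, 0, 0, 40]
  ]
}}

```text
time_s: 14.0
tcp_pos: [0.6062, -0.2468, 0.0331]
eef_rot: [-0.0, 3.141, -0.0]
ft_force: [0.1, -0.6, -1.0]
opening: 0.0506
```

{"name": "arm_command", "arguments": {
  "deltas": [
    [0, 0, 0.025, 0, 0, 0, 40],
    [0, 0, 0, 0, 0, 0, 40],
    [0, 0, 0, 0, 0, 0, 85],
    [0, 0, 0, 0, 0, 0, 85],
    [0, 0, 0, 0, 0, 0, 85],
    [0, 0, -0.3, 0, 0, 0, 85],
    [0, 0, -0.6, 0, 0, 0, 85],
    [0, 0, -0.6, 0, 0, 0, 85],
    [0, 0, -0.3, 0, 0, 0, 85],
    [0, 0, 0, 0, 0, 0, 85]
  ]
}}

```text
time_s: 15.0
tcp_pos: [0.6075, -0.2477, 0.1259]
eef_rot: [0.0, 3.135, -0.005]
ft_force: [0.9, -0.9, 0.2]
opening: 0.0725
```

```bash
python3 look.py w10 gear=605,-245,48,35 spacer=421,-295,16,40
```

```text
t 15.0 tcp [ 607.5 -247.7  125.9] rot [ 2.0000e-04  3.1354e+00 -5.2000e-03] tips 0.019
gear [325. 197.] (array([ 605.5, -246.2]), 27.3, 2593, np.float64(47.8))
spacer [249. -85.] None
open 0.07248115600437792 F [ 0.9 -0.9  0.2]
```

Gear seated: top at 47.8 mm, centre (605.5,−246.2). Next the spacer.

{"name": "arm_command", "arguments": {
  "deltas": [
    [0.744, -0.188, 0, 0, 0, 0, 75],
    [0.744, -0.188, 0, 0, 0, 0, 75],
    [0.744, -0.188, 0, 0, 0, 0, 75],
    [0.744, -0.188, 0, 0, 0, 0, 75],
    [0.744, -0.188, 0, 0, 0, 0, 75],
    [0, 0, 0, 0, 0, 0, 75],
    [0, 0, 0, 0, 0, 0, 75]
  ]
}}

```text
time_s: 15.75
tcp_pos: [0.4192, -0.2938, 0.1212]
eef_rot: [-0.003, -3.141, -0.002]
ft_force: [0.6, 0.8, -0.0]
opening: 0.0637
```

```bash
python3 look.py w11 spacer=421.5,-295,16,40
```

```text
t 15.75 tcp [ 419.2 -293.8  121.2] rot [-3.000e-03 -3.141e+00 -1.500e-03] tips 0.019
spacer [319. 192.] (array([ 422.3, -295.5]), 22.0, 1241, np.float64(15.7))
open 0.06373106573177235 F [ 0.6  0.8 -0. ]
```

{"name": "arm_command", "arguments": {
  "deltas": [
    [-0.06, -0.034, 0.55, 0, 0, 0, 75],
    [0, 0, 0.55, 0, 0, 0, 75],
    [0, 0, 0.55, 0, 0, 0, 75],
    [0, 0, 0.55, 0, 0, 0, 75],
    [0, 0, 0.2, 0, 0, 0, 75],
    [0, 0, 0.05, 0, 0, 0, 75],
    [0, 0, 0, 0, 0, 0, 75]
  ]
}}

```text
time_s: 16.5
tcp_pos: [0.4236, -0.2955, -0.0006]
eef_rot: [-0.001, 3.141, -0.0]
ft_force: [0.0, 0.6, -0.1]
opening: 0.0641
```

{"name": "arm_command", "arguments": {
  "deltas": [
    [0, 0, 0, 0, 0, 0, 30],
    [0, 0, 0, 0, 0, 0, 30],
    [0, 0, 0, 0, 0, 0, 30],
    [0, 0, 0, 0, 0, 0, 30],
    [0, 0, 0, 0, 0, 0, 30]
  ]
}}

```text
time_s: 17.0
tcp_pos: [0.4237, -0.2961, 0.001]
eef_rot: [0.001, 3.139, -0.003]
ft_force: [-1.0, 2.3, 6.2]
opening: 0.0408
```

```bash
python3 held.py 17 28 130;python3 tips.py
```

```text
tcp [ 423.7 -296.1    1. ] open 40.8 top-tcp [14.3 14.9 15.6] 2813
x ext mid [-1.2 43.2] y [ 0.8 40.8]
tcp [ 423.7 -296.     1. ] open 40.7 F [-0.4  1.   7.6]
1 z [11.1 15.3 19.6] y [-275.2 -266.1 -242.1]
-1 z [11.1 15.1 20.1] y [-348.1 -324.1 -315.3]
```

{"name": "arm_command", "arguments": {
  "deltas": [
    [0, 0, -0.2, 0, 0, 0, 30],
    [0, 0, -0.6, 0, 0, 0, 30],
    [0, 0, -0.7, 0, 0, 0, 30],
    [0, 0, -0.7, 0, 0, 0, 30],
    [-0.73, 0.2, 0, 0, 0, 0, 30],
    [-0.73, 0.2, 0, 0, 0, 0, 30],
    [-0.73, 0.2, 0, 0, 0, 0, 30],
    [-0.73, 0.2, 0, 0, 0, 0, 30],
    [-0.73, 0.2, 0, 0, 0, 0, 30],
    [0, 0, 0, 0, 0, 0, 30]
  ]
}}

```text
time_s: 18.1
tcp_pos: [0.6092, -0.2437, 0.1101]
eef_rot: [-0.005, 3.138, -0.001]
ft_force: [0.1, 0.1, -0.3]
opening: 0.0407
```

```bash
python3 held.py 15 28 130
```

```text
tcp [ 609.2 -243.7  110.1] open 40.7 top-tcp [13.9 14.7 15.5] 3120
x ext mid [-1.4 43.2] y [ 0.7 40.8]
```

{"name": "arm_command", "arguments": {
  "deltas": [
    [0.048, -0.044, 0, 0, 0, 0, 30],
    [0, 0, 0, 0, 0, 0, 30],
    [0, 0, 0.3, 0, 0, 0, 30],
    [0, 0, 0.4, 0, 0, 0, 30],
    [0, 0, 0.3, 0, 0, 0, 30],
    [0, 0, 0.15, 0, 0, 0, 30],
    [0, 0, 0.03, 0, 0, 0, 30],
    [0, 0, 0, 0, 0, 0, 30]
  ]
}}

```text
time_s: 18.95
tcp_pos: [0.6031, -0.2479, 0.0505]
eef_rot: [0.001, 3.141, -0.0]
ft_force: [-0.1, 0.4, 0.3]
opening: 0.0409
```

{"name": "arm_command", "arguments": {
  "deltas": [
    [-0.06, 0.035, 0, 0, 0, 0, 30],
    [0, 0, 0.02, 0, 0, 0, 30],
    [0, 0, 0, 0, 0, 0, 30]
  ]
}}

```text
time_s: 19.25
tcp_pos: [0.6063, -0.2458, 0.0495]
eef_rot: [-0.0, 3.141, -0.0]
ft_force: [0.3, 0.4, -0.5]
opening: 0.0405
```

{"name": "arm_command", "arguments": {
  "deltas": [
    [0, 0, 0, 0, 0, 0, 75],
    [0, 0, 0, 0, 0, 0, 75],
    [0, 0, 0, 0, 0, 0, 75],
    [0, 0, -0.3, 0, 0, 0, 75],
    [0, 0, -0.6, 0, 0, 0, 75],
    [0, 0, -0.6, 0, 0, 0, 75],
    [0, 0, 0, 0, 0, 0, 75]
  ]
}}

```text
time_s: 19.95
tcp_pos: [0.6085, -0.2473, 0.1305]
eef_rot: [0.0, 3.133, -0.007]
ft_force: [0.9, 0.7, 1.0]
opening: 0.0638
```

```bash
python3 look.py w12 spacer=605,-245,64,30
```

```text
t 19.95 tcp [ 608.5 -247.3  130.5] rot [ 0.      3.1327 -0.0075] tips 0.019
spacer [324. 200.] (array([ 604.7, -245. ]), 22.0, 1825, np.float64(63.7))
open 0.06375109797244101 F [0.9 0.7 1. ]
```

Spacer seated: top at 63.7 mm, centre (604.7,−245.0). Next the nut.

{"name": "arm_command", "arguments": {
  "deltas": [
    [0.35, 0.69, 0, 0, 0, 0, 75],
    [0.35, 0.69, 0, 0, 0, 0, 75],
    [0.35, 0.69, 0, 0, 0, 0, 75],
    [0.35, 0.69, 0, 0, 0, 0, 75],
    [0.35, 0.69, 0, 0, 0, 0, 75],
    [0.35, 0.69, 0, 0, 0, 0, 75],
    [0.35, 0.69, 0, 0, 0, 0, 75],
    [0.35, 0.69, 0, 0, 0, 0, 75],
    [0, 0, 0, 0, 0, 0, 75],
    [0, 0, 0, 0, 0, 0, 75]
  ]
}}

```text
time_s: 21.0
tcp_pos: [0.4658, 0.0305, 0.1242]
eef_rot: [-0.003, 3.141, -0.0]
ft_force: [0.1, 0.5, 0.6]
opening: 0.0641
```

```bash
python3 look.py w13 nut=469,28,16,35; python3 - <<'E'
from h import *
print(np.round(r.get_obs()["joints"],2))
W=np.load("w13.npz")["W"]
m=(np.hypot(W[...,0]-.469,W[...,1]-.028)<.028)&(abs(W[...,2]-.016)<.003)
P=W[m][:,:2]*1000
A=np.arange(0,60,1.)
E=[np.mean([np.subtract(*np.percentile(P@[np.cos(np.radians(a+k)),np.sin(np.radians(a+k))],[99.7,.3])) for k in (0,60,120)]) for a in A]
i=np.argmin(E);print(A[i],E[i],A[np.argmax(E)],max(E))
E
```

```text
t 21.0 tcp [465.8  30.5 124.2] rot [-2.9000e-03  3.1415e+00 -3.0000e-04] tips 0.019
nut [318. 192.] (array([469.4,  27.7]), 22.9, 1057, np.float64(15.8))
open 0.06409350522315253 F [0.1 0.5 0.6]
[-0.1   0.35  1.82 -0.    0.96 -1.67]
9.0 40.05982881725662 42.0 44.11134132940467
```

{"name": "arm_command", "arguments": {
  "deltas": [
    [-0.072, -0.056, 0, 0, 0, 0, 75],
    [0, 0, 0, 0, 0, 0.9, 75],
    [0, 0, 0, 0, 0, 0.9, 75],
    [0, 0, 0, 0, 0, 0.9, 75],
    [0, 0, 0, 0, 0, 0.72, 75],
    [0, 0, 0, 0, 0, 0, 75],
    [0, 0, 0.55, 0, 0, 0, 75],
    [0, 0, 0.55, 0, 0, 0, 75],
    [0, 0, 0.55, 0, 0, 0, 75],
    [0, 0, 0, 0, 0, 0, 75]
  ]
}}

```text
time_s: 22.05
tcp_pos: [0.4677, 0.0267, 0.0389]
eef_rot: [-0.557, -3.085, 0.001]
ft_force: [-0.8, 0.2, 0.1]
opening: 0.064
```

```bash
python3 look.py w14 nut=469.4,27.7,16,30
```

```text
t 22.05 tcp [467.7  26.7  38.9] rot [-5.5740e-01 -3.0852e+00  8.0000e-04] tips 0.019
nut [322. 235.] (array([469.8,  27.9]), 23.4, 2149, np.float64(15.8))
open 0.06396570697768726 F [-0.8  0.2  0.1]
```

View pics/w14.png

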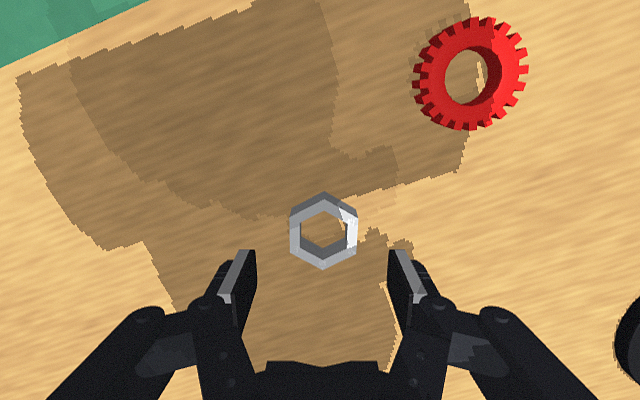

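The nut at (323,230) has two flats facing the jaws. Descend and close.

{"name": "arm_command", "arguments": {
  "deltas": [
    [-0.035, 0, 0.5, 0, 0, 0, 75],
    [0, 0, 0.25, 0, 0, 0, 75],
    [0, 0, 0.04, 0, 0, 0, 75],
    [0, 0, 0, 0, 0, 0, 75],
    [0, 0, 0, 0, 0, 0, 25],
    [0, 0, 0, 0, 0, 0, 25],
    [0, 0, 0, 0, 0, 0, 25],
    [0, 0, 0, 0, 0, 0, 25],
    [0, 0, 0, 0, 0, 0, 25],
    [0, 0, 0, 0, 0, 0, 25]
  ]
}}

```text
time_s: 23.1
tcp_pos: [0.4721, 0.0266, 0.0036]
eef_rot: [0.559, 3.089, 0.0]
ft_force: [-0.7, 0.1, 8.7]
opening: 0.0379
```

```bash
python3 held.py 15 28 110
```

```text
tcp [472.1  26.6   3.6] open 37.9 top-tcp [12.1 12.5 13.1] 1857
x ext mid [-2.4 42.7] y [ 2.7 44.1]
```

{"name": "arm_command", "arguments": {
  "deltas": [
    [0, 0, -0.2, 0, 0, 0, 25],
    [0, 0, -0.6, 0, 0, 0, 25],
    [0, 0, -0.7, 0, 0, -0.9, 25],
    [0, 0, -0.7, 0, 0, -0.9, 25],
    [0, 0, 0, 0, 0, -0.9, 25],
    [0, 0, 0, 0, 0, -0.72, 25],
    [0, 0, 0, 0, 0, 0, 25],
    [0, 0, 0, 0, 0, 0, 25]
  ]
}}

```text
time_s: 23.95
tcp_pos: [0.4711, 0.0267, 0.1126]
eef_rot: [0.003, 3.141, 0.0]
ft_force: [0.3, 0.1, -1.2]
opening: 0.038
```

```bash
python3 held.py 12.5 28 110; python3 -c "
from plant import r;print(r.get_obs()['eef_rot'])"
```

```text
tcp [471.1  26.7 112.6] open 38.0 top-tcp [11.5 12.2 12.9] 2467
x ext mid [-2.6 45.7] y [ 3.6 45.1]
[2.97965460e-03 3.14153625e+00 1.35401830e-04]
```

{"name": "arm_command", "arguments": {
  "deltas": [
    [-0.341, -0.681, 0, 0, 0, 0, 25],
    [-0.341, -0.681, 0, 0, 0, 0, 25],
    [-0.341, -0.681, 0, 0, 0, 0, 25],
    [-0.341, -0.681, 0, 0, 0, 0, 25],
    [-0.341, -0.681, 0, 0, 0, 0, 25],
    [-0.341, -0.681, 0, 0, 0, 0, 25],
    [-0.341, -0.681, 0, 0, 0, 0, 25],
    [-0.341, -0.681, 0, 0, 0, 0, 25],
    [0, 0, 0, 0, 0, 0, 25],
    [0, 0, 0, 0, 0, 0, 25]
  ]
}}

```text
time_s: 25.0
tcp_pos: [0.607, -0.246, 0.1111]
eef_rot: [-0.004, -3.14, -0.002]
ft_force: [0.3, 1.0, -1.3]
opening: 0.0377
```

```bash
python3 held.py 12.5 28 130; python3 look.py w15
```

```text
tcp [ 607.  -246.   111.1] open 37.7 top-tcp [11.5 12.2 12.9] 2433
x ext mid [-2.2 45.9] y [ 3.1 44.1]
t 25.05 tcp [ 606.9 -245.1  111.3] rot [-1.7000e-03 -3.1399e+00 -2.2000e-03] tips 0.019
open 0.0377778636869256 F [-0.1 -0.1 -1.2]
```

View pics/w15.png

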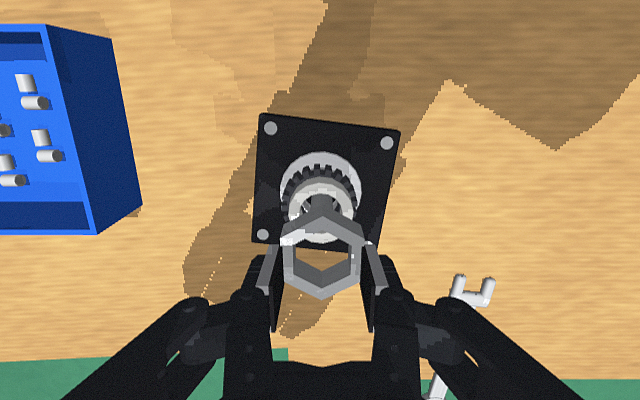

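The nut is level, above the hub, gear and spacer on the post (322,200). Lower it.

{"name": "arm_command", "arguments": {
  "deltas": [
    [0, 0, 0.3, 0, 0, 0, 25],
    [0, 0, 0.3, 0, 0, 0, 25],
    [0, 0, 0.18, 0, 0, 0, 25],
    [0, 0, 0.04, 0, 0, 0, 25],
    [0, 0, 0, 0, 0, 0, 25]
  ]
}}

```text
time_s: 25.6
tcp_pos: [0.6076, -0.2452, 0.0713]
eef_rot: [0.001, -3.141, -0.0]
ft_force: [-0.3, 0.4, -0.7]
opening: 0.0377
```

{"name": "arm_command", "arguments": {
  "deltas": [
    [0, 0, 0.03, 0, 0, 0, 25],
    [0, 0, 0.02, 0, 0, 0, 25],
    [0, 0, 0, 0, 0, 0, 25]
  ]
}}

```text
time_s: 25.9
tcp_pos: [0.6077, -0.2458, 0.0689]
eef_rot: [0.0, 3.141, -0.0]
ft_force: [-0.5, 0.8, -1.2]
opening: 0.0378
```

{"name": "arm_command", "arguments": {
  "deltas": [
    [0, 0, 0.015, 0, 0, 0, 25],
    [0, 0, 0, 0, 0, 0, 75],
    [0, 0, 0, 0, 0, 0, 75],
    [0, 0, 0, 0, 0, 0, 75],
    [0, 0, 0, 0, 0, 0, 75],
    [0, 0, -0.3, 0, 0, 0, 75],
    [0, 0, -0.6, 0, 0, 0, 75],
    [0, 0, -0.6, 0, 0, 0, 75],
    [0, 0, 0, 0, 0, 0, 75]
  ]
}}

```text
time_s: 26.8
tcp_pos: [0.6101, -0.247, 0.1493]
eef_rot: [0.0, 3.133, -0.008]
ft_force: [0.5, 0.0, 0.4]
opening: 0.0639
```

{"name": "arm_command", "arguments": {
  "deltas": [
    [0.5, 0.4, -0.3, 0, 0, 0, 75],
    [0.8, 0.5, 0, 0, 0, 0, 75],
    [0.8, 0.5, 0, 0, 0, 0, 75],
    [0, 0, 0, 0, 0, 0, 75],
    [0, 0, 0, 0, 0, 0, 75]
  ]
}}

```text
time_s: 27.3
tcp_pos: [0.5023, -0.1754, 0.1589]
eef_rot: [-0.0, 3.14, -0.001]
ft_force: [-0.1, 0.1, 0.5]
opening: 0.064
```

```bash
python3 look.py w16 nut=605,-245,80,30 ; python3 - <<'E'
from h import *
from h import cloud
ims=[]
for n in ("side","scene"):
    p,d=r.get_image(n);c,R,t=ext(n);W=cloud(d,c,R,t)
    for k,z,rd in (("nut",.08,.028),("spacer",.064,.026),("gear",.048,.032),("flange",.018,.038)):print(n,k,fitring(W,(.605,-.245),z,rd,.003))
    u,v=map(int,proj([.605,-.245,.045],c,R,t))
    q=d0=np.load(n+"0.npz")["d"]
    print("glue",fitring(W,(.759,.138),.11,.03),"wrench/bin diffs >15mm:",int(((abs(d-d0)>.015)&(d>0)&(d0>0)).sum()))
    ims.append(cv2.resize(p[v-40:v+40,u-40:u+40,::-1],(390,390)))
cv2.imwrite("pics/fin.png",np.hstack(ims))
E
```

```text
t 27.3 tcp [ 502.3 -175.4  158.9] rot [-4.0000e-04  3.1404e+00 -8.0000e-04] tips 0.019
nut [240. 312.] (array([ 608.4, -238.2]), 20.5, 378, np.float64(79.8))
open 0.06404131709549135 F [-0.1  0.1  0.5]
side nut (array([ 604.5, -245.3]), 22.6, 157, np.float64(79.9))
side spacer (array([ 603.3, -249.7]), 21.7, 64, np.float64(64.0))
side gear (array([ 604.8, -247.2]), 27.2, 107, np.float64(47.7))
side flange (array([ 607.1, -244.1]), 35.6, 207, np.float64(17.9))
glue (array([759.2, 135.8]), 8.4, 27, np.float64(109.9)) wrench/bin diffs >15mm: 27982
scene nut (array([ 604.3, -242.7]), 23.3, 72, np.float64(78.8))
scene spacer (array([ 604.9, -240.7]), 20.7, 43, np.float64(64.5))
scene gear (array([ 603.8, -244. ]), 27.1, 55, np.float64(47.2))
scene flange (array([ 604.9, -242.3]), 32.9, 122, np.float64(17.0))
glue (array([758.2, 140.3]), 9.7, 62, np.float64(109.0)) wrench/bin diffs >15mm: 20739
```

View pics/fin.png

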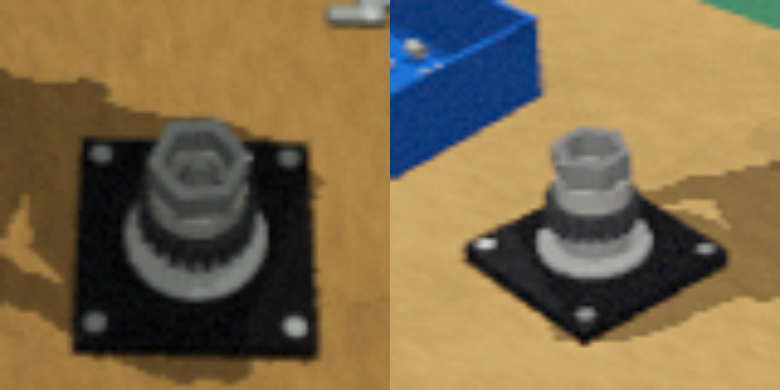

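The stack stands flat in the right order, with the nut's top at 79.9 mm (80 expected) and the gripper clear of it. Handing in.

```bash
python3 -c "
from plant import r;print(r.job_done())"
```

```text
the job is handed in; nothing more can be done
None
```

I stacked the flanged hub (flange down), dark gear, white ring and hexagonal nut on the tall post, one at a time in that order, and handed the job in at about 27 s.

**Stack:** Wrist-camera top heights after each placing were 31.7 mm (hub), 47.8 mm (gear) and 63.7 mm (ring). The final side view put the nut at 79.9 mm. The nominal heights are 32, 48, 64 and 80 mm. The final views show all four parts flat and threaded on the post, with the gripper clear. The forces I read were small, at most about 9 N.

**Bystanders:** The glue bottle measured the same place before and after, within about 1 mm. I did not measure the wrench or the bin. My before/after depth comparison for them told nothing, because the moved arm and parts dominated it. They look untouched in the late pictures, and the gripper never came down near them.

**What disagreed:**
- **Fingertips:** The task says the tips stand 19 mm ahead of the TCP. All three cameras showed them about 7 mm behind it with the jaws 46 mm open, and the wrist camera about 18 mm behind it fully open. I set the grasp heights by the cameras.
- **Opening reading:** While gripping, it read 2–4 mm less than the part's width.
- **Final part centres:** The scene and side cameras differed by 3–9 mm for the parts. The largest gap was on the half-hidden ring. The last wrist look at the nut was partial and did not give a usable centre.

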